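# Open the bench forge with the lifting key

## Robot

A 7-joint arm with a two-finger parallel gripper is mounted at the origin on the work surface. World frame = base frame: x ahead of the robot, y to its left, z up, the work surface at z = 0. Lengths are in mm, angles in rad, forces in N, time in s.
With the tool pointing down it reaches from about 350 to 900 mm from the base axis. Payload 7.2 kg.
Tool frame: the origin (TCP) lies at the very end of the fingers, on their centre line; the grasp point (between the pads) lies 19 mm behind it; z points along the fingers, y is the line along which they close (so a half turn about z gives the same grasp; the last joint's range is limited). The gripper opens to 85 mm and grips with 20 to 120 N. Pads are 22 mm wide; open, the fingers measure 114 mm over their backs; the gripper's body (76 mm by 85 mm) begins 54 mm behind the grasp point. The pads swing forward as they close: fully open they stand 13 mm farther back than shut.
Start: joints at [1.2, 0.411, -0.013, 1.596, 0.006, 1.134, -0.082], TCP at [186.359, -596.573, 231.297] pointing down, gripper open.
Joint ranges: [-2.95, 2.95], [-0.29, 1.99], [-1.47, 1.44], [0.14, 2.54], [-1.03, 4.17], [0.13, 1.85], [-2.86, 2.86]. Speed limits (rad/s): [2.39, 2.39, 3.01, 3.01, 3.14, 3.14, 3.14].

## Interface

Orientations are given as a rotation vector (axis times angle).
In Python, from cell import read_state, get_image, sign_off gives the robot as it stands. The module is installed in compiled form; this text tells all that it offers.
- The arm moves only by the shell command python3 -m handwheel 'ROWS' [OPENING] [FORCE]. ROWS is JSON, a list that holds one entry, the list of rows, each a list of 6 numbers: the shift along the tool's x, y, z in mm, then the turn, a rotation vector about the tool's x, y, z in rad. A call has 1 to 10 rows; each row is the pose to reach, as a shift and turn from the pose commanded when the call began, along the tool's axes at that moment; what a row does not reach only later rows make up. A row lasts 1/8 s, in which the tool goes at most 62.5 mm and 10.7 degrees, less where a joint would pass 70% of its speed; a pose out of reach is approached as far as the arm can. A call with a gripper value outside its range is refused whole. OPENING is the closure, from -1 (fully open) to 1 (shut), so that 0 is half open, set as the call begins (- or left out, the last holds). The fingers move at their own pace and stop on an object; FORCE is the grip in N (left out, the last holds). Time passes only in rows, so rows that repeat a pose let the fingers close. It gives the time, the measured TCP pose, the force, the opening and the grip force at its end, in the units of the state.
- read_state(): the state, without advancing time (a new reading comes with each control period).
- get_image(name): name is "scene" or "top"; returns a dict with "frame" (400x640x3 uint8, blue, green, red), "fovy" (degrees; the focal length in pixels is half the picture's height over the tangent of half this angle, whatever the lens; pixels are square), "cx", "cy" (the principal point, pixels), "view" (4x4, takes a point from world to camera coordinates). Camera axes: x right, y up, looking along -z (the intrinsics and any distortion apply to the point x, -y, -z); pixel columns grow to the right and rows downward; lengths in mm; the calibration is good to about 2 mm. A picture is of the moment at which its call begins. There is no depth.
- sign_off(): hands the job in; it is judged then, once.
The state is a dict: "t": time; "qpos": joint angles; "qd": joint speeds; "tau": joint torques, N m; "position": TCP position; "orientation": TCP orientation; "ft_force": force on the tool from outside, world axes, zero at the start; "wrist_torque": the same for the moment, N m; "opening": opening from 0.0 (shut) to 1.0 (fully open); "finger_force": force on a finger pad.
Only numpy, scipy, OpenCV 4.12 (cv2) and the standard library are available. Lean on these libraries where they do the work, as an engineer would, in place of code of your own. Each camera call takes 0.05 s, during which the arm holds its last target. There are 200 camera calls.

## Task

Open the cold bench forge for the day: take the lifting key out of the wooden tool block, pass its T-foot down through the slot in the iron fire-pot cover and give it a quarter turn so that it holds underneath. Lift the cover out by the key and set it down gently, flat and square across the two firebricks, bridging the gap with its long side, letting go of the key only when the cover rests on them; keep the gripper itself off the cover. Leave the key standing there, still locked in the cover, and do not disturb the hammer, the wire brush or the tin.

Things in the scene. Friction and masses are not known exactly. Their poses are not given: they have to be found in the camera images.
- key_grip (a point): centre of the red handle bar of the lifting key (a loose steel key, 0.28 kg, standing upright in the tool block). The bar runs along the point's y: 100 mm long (y), 14 mm thick (x), 22 mm high (z). Below it on the same vertical axis: round shank of 14 mm diameter, then a round collar of 44 mm diameter whose underside is 100 mm below this point, then the T-foot. Site z runs up the key. Key and foot are symmetrical under a half turn. The handle bar and the T-foot are parallel.
- key_foot (a point): centre of the T-foot, 113 mm below key_grip on the key's axis: a steel bar 36 mm long along y, 16 mm wide (x), 8 mm thick (z), with a tapered 5 mm nose below it (22 mm from the collar's underside to the tip). The top of the foot is 9 mm below the collar's underside, so under the 5 mm cover the locked key has 4 mm of play up and down. The collar is wider than the slot and stops the key from falling through.
- cover: loose dark chequered steel plate, the fire-pot cover, 110 mm (x) by 150 mm (y) by 5 mm thick, about 0.62 kg; origin at the centre of its underside, z up. In its middle is a slot right through: 42 mm long along y, 20 mm wide along x. At the start it lies flush in the forge's rebate (2.5 mm clearance all round); beneath it the fire pot is hollow, 84 mm (x) by 124 mm (y) and 56 mm deep, so the foot can turn freely either way.
- forge: fixed bench forge: a bed of pale firebrick in an iron frame, 278 mm (x) by 298 mm (y), 65 mm high, with the fire pot in its middle; origin at the centre of its underside, z up. The cover rests in it with its underside 60 mm above the origin and its top level with the brick. A short air pipe sticks out of the -x side, 45 mm long and below the top.
- bricks: two pale firebricks fixed to the bench side by side: each 230 mm long along x, 57 mm wide along y, 64 mm high, with a gap of 76 mm between them (inner faces at y = -38 and +38 mm). Origin on the bench at the middle of the gap; z up. The cover is to lie across both, its long side (cover y) along the bricks' y, its centre over the middle of the gap (anywhere central along the bricks' length will do); the key's foot then hangs in the gap.
- tool_block: fixed wooden block 180 mm (x) by 85 mm (y) by 55 mm high with a slot in its middle, 44 mm along y by 22 mm along x, 45 mm deep, in which the key stands with its collar resting on the block's top; three short steel punches stand up to 35 mm out of the block, 68 mm from its middle along x. Origin at the centre of its underside.
- hammer: loose hand hammer, 280 mm, lying on the bench beyond the forge: leave alone
- wire_brush: loose wire brush, wooden back 200 mm long, lying on its side on the bench, 32 mm high: leave alone
- flux_tin: loose white-and-green tin of flux, 68 mm diameter, 85 mm high, standing on the bench: leave alone

How it is judged:
By the outcome, as a careful person would: the job done as asked, in the order asked, and still so for the second after the job is handed in, with the robot touching nothing.
It also fails if it takes over 54 s, if anything falls off the work surface, if the arm or the gripper's body presses on something with over 40 N, if the wrist force passes 120 N, or if a joint passes its speed limit or range.

## Working session

There is one attempt and no reset: what is moved stays moved. The work goes in short steps, Python scripts to look and compute and a shell command to move; the robot and the scene stay as the last step left them, time stands still between calls to the robot, and variables do not carry over. Pictures are saved under pics/ and viewed, at most 10 in all, crops included, and the job is handed in when it is done.

```bash
mkdir -p pics; cat > h.py <<'E'
import numpy as np,cv2
from cell import *
from scipy.spatial.transform import Rotation as R
def ray(im,u,v):
    f=200/np.tan(np.radians(im["fovy"])/2); V=np.array(im["view"])
    d=np.array([(u-im["cx"])/f,-(v-im["cy"])/f,-1]); Rm=V[:3,:3]
    return -Rm.T@V[:3,3], Rm.T@d
def onz(im,u,v,z):
    o,d=ray(im,u,v); return o+d*(z-o[2])/d[2]
def proj(im,p):
    f=200/np.tan(np.radians(im["fovy"])/2); c=np.array(im["view"])@np.append(p,1)
    return im["cx"]-f*c[0]/c[2], im["cy"]+f*c[1]/c[2]
E
python3 - <<'E'
from h import *
for n in ("scene","top"):
    im=get_image(n); cv2.imwrite(f"pics/{n}0.png",im["frame"])
    print(n,im.keys(),im["fovy"],im["cx"],im["cy"],np.round(im["view"],3).tolist())
s=read_state();print(s)
E
```

```text
scene dict_keys(['frame', 'fovy', 'cx', 'cy', 'view']) 42.192808597134956 321.7058863841612 206.31420183647847 [[0.234, 0.972, 0.008, -132.199], [-0.753, 0.176, 0.634, 372.006], [0.615, -0.154, 0.773, -1833.173], [0.0, 0.0, 0.0, 1.0]]
top dict_keys(['frame', 'fovy', 'cx', 'cy', 'view']) 54.64948541687096 316.7844109885443 198.33542758969415 [[-0.017, -1.0, -0.006, 18.951], [0.978, -0.018, 0.206, -610.622], [-0.206, -0.002, 0.979, -955.321], [0.0, 0.0, 0.0, 1.0]]
{'t': 0.1, 'qpos': array([ 1.1997992 ,  0.41183289, -0.01269427,  1.59694612,  0.00559177,
        1.13428943, -0.08216954]), 'qd': array([ 0.00242318, -0.00312258, -0.0006441 , -0.00099394,  0.00123341,
        0.00083   ,  0.00109449]), 'tau': array([ 2.01913041e-03, -6.01833487e+01,  6.83954917e-01, -3.00090480e+01,
        1.40512740e-02,  6.43961364e-03,  4.18244929e-05]), 'position': array([ 186.19666933, -596.16407565,  230.53499248]), 'orientation': array([-3.10425906e+00, -4.73659815e-01,  4.97068827e-04]), 'ft_force': array([ 0.12499576, -0.12563675,  0.26607667]), 'wrist_torque': array([-0.03892699, -0.02274925,  0.04449667]), 'finger_force': 0.0, 'opening': 1.002627811806944}
```

View pics/scene0.png

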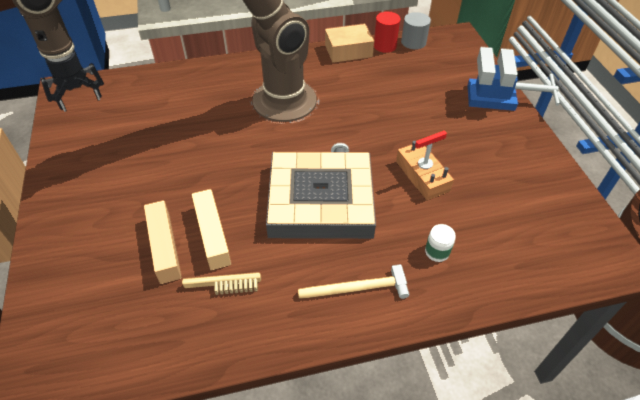

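View pics/top0.png

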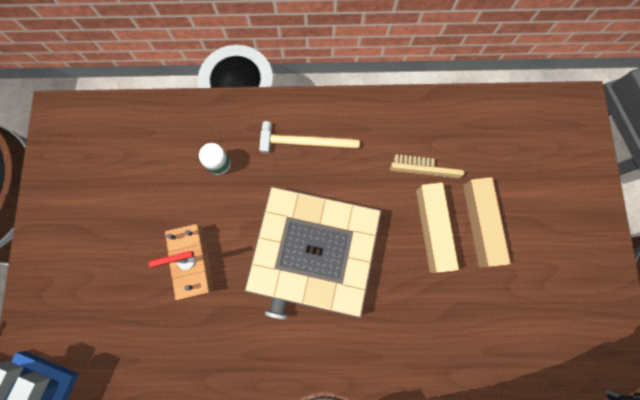

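Scene: the forge is at (320,190), the key at (430,140) in the block, bricks at (162,240) and (210,228). Top: red handle about (171,259), cover centre (315,250), bricks (437,228) and (487,222), tin (213,158).

```bash
python3 - <<'E'
from h import *
im=get_image("top"); f=im["frame"]; hsv=cv2.cvtColor(f,cv2.COLOR_BGR2HSV); H,S,V=cv2.split(hsv)
def comps(m,amin,im,z,tag):
    n,l,st,c=cv2.connectedComponentsWithStats(m.astype(np.uint8))
    for i in range(1,n):
        if st[i,4]<amin: continue
        pts=np.argwhere(l==i)[:,::-1].astype(float)
        P=np.array([onz(im,u,v,z)[:2] for u,v in pts]).astype(np.float32)
        r=cv2.minAreaRect(P); print(tag,st[i].tolist(),"px",c[i].round(1),"ctr",np.round(r[0],1),"size",np.round(r[1],1),"ang",round(r[2],2),"mean",P.mean(0).round(1))
o,d=ray(im,320,200);print("cam",o)
red=((H<6)|(H>174))&(S>190)&(V>120); red[:,:100]=0;red[:200]=0
comps(red,60,im,166,"red")
for p in [(437,228),(487,222),(460,228),(430,260),(505,262),(300,205),(185,280),(170,240)]: print(p,hsv[p[1],p[0]])
pale=(V>170)&(S<150)&(H>12)&(H<32)
comps(pale[:, :],300,im,64.5,"pale")
dark=(V<110)&(S<90); m=np.zeros_like(dark); m[205:300,270:360]=1
comps(dark&m,300,im,65,"cover")
blk=(V<45); m[:]=0; m[235:265,300:330]=1
comps(blk&m,10,im,65,"slot")
wood=(H>8)&(H<20)&(V>170)&(S>130); m[:]=0;m[215:310,155:215]=1
comps(wood&m,300,im,55,"block")
cv2.imwrite("pics/a.png",np.hstack([cv2.resize(f[210:310,145:225],None,fx=5,fy=5,interpolation=2),cv2.resize(f[170:275,415:515],None,fx=4,fy=500/105,interpolation=2)]))
s=get_image("scene");fs=s["frame"];h=cv2.cvtColor(fs,cv2.COLOR_BGR2HSV)
red=((h[...,0]<6)|(h[...,0]>174))&(h[...,1]>190)&(h[...,2]>120); m=np.zeros_like(red);m[120:160,400:460]=1
comps(red&m,40,s,155,"redS")
E
```

```text
cam [ 401.2910338     6.0693186  1060.55901358]
(437, 228) [ 24  63 253]
(487, 222) [ 20  88 250]
(460, 228) [ 10 138 139]
(430, 260) [ 16  99 175]
(505, 262) [ 20  86 249]
(300, 205) [ 21  81 251]
(185, 280) [ 15 126 242]
(170, 240) [ 15 127 241]
pale [305, 68, 331, 18, 3763] px [467.5  76.4] ctr [ 949.2 -429.5] size [929.3  45.2] ang 89.74 mean [ 952.8 -421.1]
pale [76, 75, 127, 15, 1460] px [137.6  82.3] ctr [953.7 501.9] size [355.2  38.1] ang 89.97 mean [953.5 506.4]
pale [269, 135, 91, 13, 812] px [314.9 140.7] ctr [770.8  13.1] size [245.3  26.9] ang 85.35 mean [770.5  10.4]
pale [391, 154, 73, 23, 806] px [422.8 166.5] ctr [ 695.8 -288.3] size [192.1  45.2] ang 82.76 mean [ 692.3 -276.6]
pale [470, 177, 40, 90, 2058] px [489.7 221.8] ctr [ 543.6 -438.4] size [232.2  60.4] ang 5.42 mean [ 541.3 -438.6]
pale [622, 179, 18, 55, 719] px [632.4 203.9] ctr [ 578.4 -809.5] size [ 44.  148.3] ang 79.34 mean [ 580.9 -815.2]
pale [418, 182, 41, 91, 2393] px [437.4 227.7] ctr [ 530.9 -301.3] size [232.3  71.2] ang 5.24 mean [ 528.3 -302.1]
pale [246, 187, 134, 130, 8780] px [313.7 252.1] ctr [477.4  18.4] size [294.3 274.3] ang 76.49 mean [472.3  18.4]
pale [165, 224, 37, 34, 731] px [184.1 240.8] ctr [499.2 353.8] size [86.9 84.1] ang 11.94 mean [505.3 351.6]
pale [170, 260, 39, 40, 1027] px [188.8 279.5] ctr [412.2 334.4] size [92.6 84.7] ang 12.05 mean [407.5 334.6]
cover [280, 222, 68, 56, 1224] px [315.8 245.6] ctr [477.4  18.6] size [155.9 114.6] ang 76.24 mean [487.1  12.8]
slot [307, 246, 3, 6, 13] px [307.8 248.4] ctr [479.8  32.8] size [ 5.1 12.7] ang 88.99 mean [480.1  33.4]
slot [313, 247, 4, 7, 15] px [314.3 249.7] ctr [475.8  16.5] size [ 5.6 15.4] ang 74.99 mean [476.4  16.6]
slot [320, 249, 2, 6, 10] px [320.4 251.1] ctr [471.6   0.9] size [ 2.6 12.7] ang 88.91 mean [472.7   1.2]
redS [416, 134, 30, 14, 123] px [431.  140.3] ctr [455. 348.] size [ 16.2 103.1] ang 12.09 mean [454.6 348. ]
```

View pics/a.png

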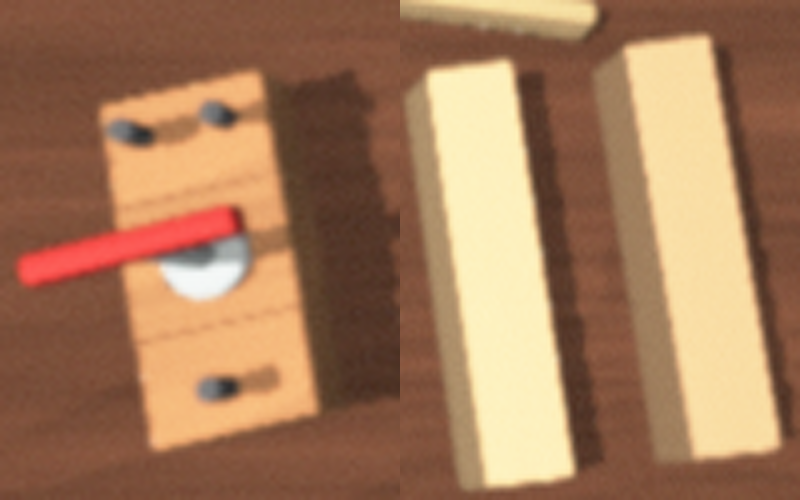

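Crop: bar with handle lower-left-to-right over the collar, three punches clear of it; brick top faces are brighter than their shaded left sides. One more measurement of cover and bricks in both views.

```bash
cat >> h.py <<'E'
def rect(im,m,z):
    m=cv2.morphologyEx(m.astype(np.uint8),cv2.MORPH_CLOSE,np.ones((3,3)))
    cs,_=cv2.findContours(m,cv2.RETR_EXTERNAL,cv2.CHAIN_APPROX_NONE)
    c=max(cs,key=cv2.contourArea)[:,0]
    P=np.array([onz(im,u,v,z)[:2] for u,v in c],np.float32)
    r=cv2.minAreaRect(P); w,h=r[1]; a=r[2]+(90 if h>w else 0)
    return np.round(r[0],1),np.round(sorted(r[1]),1),round(a%180,1)
def box(m,x0,x1,y0,y1):
    b=np.zeros(m.shape,bool); b[y0:y1,x0:x1]=1; return m&b
def red(im):
    H,S,V=cv2.split(cv2.cvtColor(im["frame"],cv2.COLOR_BGR2HSV))
    return ((H<7)|(H>172))&(S>150)&(V>110)
def tstate():
    s=read_state(); M=R.from_rotvec(s["orientation"]).as_matrix()
    print("t",round(s["t"],2),"tcp",s["position"].round(1),"yaw_y",round(np.degrees(np.arctan2(M[1,1],M[0,1])),2),"tilt",M[:,2].round(3),"ft",s["ft_force"].round(1),"op",round(s["opening"],3),"q7",s["qpos"].round(2))
    return s["position"],M
def togo(p,yaw):
    """shift in tool axes and turn about tool z to reach TCP p with tool y at yaw deg, tool down"""
    s=read_state(); M=R.from_rotvec(s["orientation"]).as_matrix(); y=np.radians(yaw)
    T=np.array([[-np.sin(y),np.cos(y),0],[np.cos(y),np.sin(y),0],[0,0,-1]])
    print("to",p,yaw,"shift",(M.T@(np.array(p)-s["position"])).round(1),"rot",R.from_matrix(M.T@T).as_rotvec().round(3))
E
python3 - <<'E'
from h import *
for n in ("top","scene"):
    im=get_image(n); H,S,V=cv2.split(cv2.cvtColor(im["frame"],cv2.COLOR_BGR2HSV))
    if n=="top": B=dict(cover=(270,360,205,300),b1=(410,465,175,280),b2=(463,520,170,275),r=(140,200,240,275),sl=(300,330,238,262))
    else: B=dict(cover=(284,358,163,207),b1=(190,235,185,270),b2=(140,184,195,285),r=(405,460,120,160),sl=(308,335,176,195))
    print(n,"cover",rect(im,box((V<140)&(S<110),*B["cover"]),65))
    print(n,"bar@160",rect(im,box(red(im),*B["r"]),166 if n=="top" else 158))
    for th in (235,):
        for b in ("b1","b2"): print(n,b,rect(im,box((V>th)&(H>10)&(H<35),*B[b]),64))
    pk=box(V<(50 if n=="top" else 40),*B["sl"]); print(n,"slot",pk.sum(),rect(im,cv2.dilate(pk.astype(np.uint8),np.ones((3,3))),65))
tstate()
togo((460,-180,260),-72.6+40); togo((455,348,200),12.1)
E
```

```text
top cover (array([477.3,  18. ]), array([131.8, 171.5]), 76.5)
top bar@160 (array([454.3, 345.8]), array([ 19. , 103.9]), 103.1)
top b1 (array([ 531.3, -307. ]), array([ 55. , 227.2]), 5.4)
top b2 (array([ 543.4, -439.3]), array([ 53.5, 226.3]), 5.4)
top slot 45 (array([475.9,  17.5]), array([21.9, 43.4]), 80.9)
scene cover (array([472.3,  18.8]), array([127.3, 169.5]), 76.6)
scene bar@160 (array([451.6, 347.5]), array([ 31.4, 113. ]), 103.2)
scene b1 (array([ 529.9, -308.2]), array([ 55.8, 230. ]), 5.4)
scene b2 (array([ 542.5, -440.5]), array([ 55.5, 228.8]), 5.4)Traceback (most recent call last):
  File "<stdin>", line 10, in <module>
  File "h.py", line 16, in rect
    c=max(cs,key=cv2.contourArea)[:,0]
      ~~~^^^^^^^^^^^^^^^^^^^^^^^^
ValueError: max() iterable argument is empty
```

```bash
python3 - <<'E'
from h import *
tstate()
togo((460,-180,260),-32); togo((454.5,347,210),12.5)
E
```

```text
t 0.3 tcp [ 186.3 -596.4  231. ] yaw_y -72.65 tilt [-0.  0. -1.] ft [-0.1  0.5  0.3] op 1.002 q7 [ 1.2   0.41 -0.01  1.6   0.01  1.13 -0.08]
to (460, -180, 260) -32 shift [ 385.4 -315.9  -28.8] rot [-0.   -0.   -0.71]
to (454.5, 347, 210) 12.5 shift [ 537.3 -820.5   21.4] rot [-0.    -0.    -1.486]
```

```bash
python3 -m handwheel '[[[385,-316,-29,0,0,-0.71],[385,-316,-29,0,0,-0.71],[385,-316,-29,0,0,-0.71],[385,-316,-29,0,0,-0.71],[385,-316,-29,0,0,-0.71],[385,-316,-29,0,0,-0.71],[385,-316,-29,0,0,-0.71],[385,-316,-29,0,0,-0.71],[385,-316,-29,0,0,-0.71],[537,-820,21,0,0,-1.486]]]' -1 60; python3 - <<'E'
from h import *
tstate(); togo((454.5,347,210),12.5)
E
```

```text
t: 1.55
position: [459.2, -121.1, 254.2]
orientation: [2.594, 1.77, -0.001]
ft_force: [0.5, 1.3, -0.2]
opening: 1.007
finger_force: 0.0
t 1.55 tcp [ 459.2 -121.1  254.2] yaw_y -21.39 tilt [ 0.001 -0.001 -1.   ] ft [ 0.5  1.3 -0.2] op 1.007 q7 [ 0.6   0.17 -0.5   1.89  0.09  1.1  -0.31]
to (454.5, 347, 210) 12.5 shift [ 434.1 -175.2   43.5] rot [ 0.001  0.001 -0.592]
```

```bash
python3 -m handwheel '[[[434,-175,43,0,0,-0.592],[434,-175,43,0,0,-0.592],[434,-175,43,0,0,-0.592],[434,-175,43,0,0,-0.592],[434,-175,43,0,0,-0.592],[434,-175,43,0,0,-0.592],[434,-175,43,0,0,-0.592],[434,-175,43,0,0,-0.592],[434,-175,43,0,0,-0.592],[434,-175,43,0,0,-0.592]]]'; python3 - <<'E'
from h import *
tstate(); togo((454.5,347,136),12.5)
for n in("top","scene"):
  cv2.imwrite(f"pics/k_{n}.png",get_image(n)["frame"])
a=cv2.imread("pics/k_top.png")[190:310,110:250];b=cv2.imread("pics/k_scene.png")[60:200,370:510]
cv2.imwrite("pics/k.png",np.hstack([cv2.resize(a,(400,343)),cv2.resize(b,(343,343))]))
E
```

```text
t: 2.8
position: [453.6, 348.4, 211.0]
orientation: [1.963, 2.452, -0.002]
ft_force: [-0.7, -0.5, 0.1]
opening: 1.003
finger_force: 0.0
t 2.8 tcp [453.6 348.4 211. ] yaw_y 12.62 tilt [-0.    -0.001 -1.   ] ft [-0.7 -0.5  0.1] op 1.003 q7 [-0.17  0.45 -0.76  1.71  0.34  1.12 -0.82]
to (454.5, 347, 136) 12.5 shift [-1.4  0.6 75. ] rot [-0.001  0.001  0.002]
```

View pics/k.png

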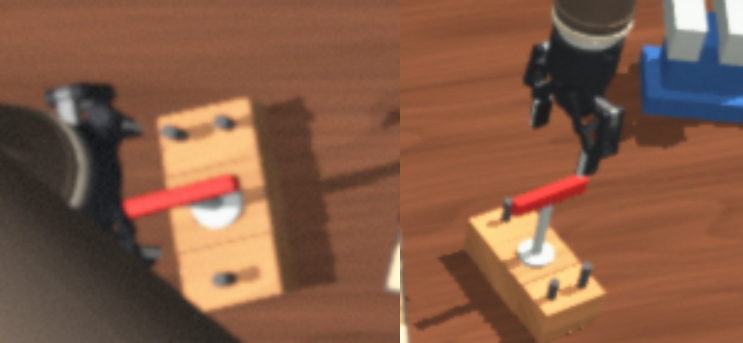

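The gripper is above the bar, fingers on either side of it, clear of the punches. Descend and close.

```bash
python3 -m handwheel '[[[-1,0.5,40,0,0,0],[-1,0.5,65,0,0,0],[-1,0.5,75,0,0,0],[-1,0.5,75,0,0,0]]]' -1 && python3 -m handwheel '[[[0,0,0,0,0,0],[0,0,0,0,0,0],[0,0,0,0,0,0],[0,0,0,0,0,0],[0,0,0,0,0,0],[0,0,0,0,0,0],[0,0,0,0,0,0]]]' 1 80; python3 - <<'E'
from h import *
tstate()
E
```

```text
t: 3.4
position: [454.1, 348.4, 136.5]
orientation: [1.963, 2.452, -0.001]
ft_force: [-0.1, -0.1, 0.7]
opening: 1.001
finger_force: 0.0
t: 4.28
position: [454.0, 349.5, 136.8]
orientation: [1.962, 2.453, 0.001]
ft_force: [0.5, -0.3, 6.4]
opening: 0.152
finger_force: 78.8
t 4.28 tcp [454.  349.5 136.8] yaw_y 12.69 tilt [ 0.001  0.001 -1.   ] ft [ 0.5 -0.3  6.4] op 0.152 q7 [-0.21  0.53 -0.73  1.79  0.41  0.98 -0.88]
```

```bash
python3 -m handwheel '[[[0,0,-20,0,0,0],[0,0,-50,0,0,0],[0,0,-90,0,0,0],[0,0,-90,0,0,0],[0,0,-90,0,0,0]]]'; python3 - <<'E'
from h import *
tstate(); togo((476.5,18,226),-13.5)
E
```

```text
t: 4.9
position: [453.4, 348.5, 226.1]
orientation: [1.962, 2.453, -0.002]
ft_force: [-0.3, -0.0, -2.6]
opening: 0.151
finger_force: 78.3
t 4.9 tcp [453.4 348.5 226.1] yaw_y 12.68 tilt [-0.    -0.001 -1.   ] ft [-0.3 -0.  -2.6] op 0.151 q7 [-0.16  0.43 -0.77  1.7   0.33  1.15 -0.81]
to (476.5, 18, 226) -13.5 shift [-327.5  -50.1    0.4] rot [-0.     0.001  0.457]
```

```bash
python3 -m handwheel '[[[-328,-50,10,0,0,0.457],[-328,-50,10,0,0,0.457],[-328,-50,10,0,0,0.457],[-328,-50,10,0,0,0.457],[-328,-50,10,0,0,0.457],[-328,-50,10,0,0,0.457],[-328,-50,10,0,0,0.457],[-328,-50,10,0,0,0.457],[-328,-50,10,0,0,0.457]]]'; python3 - <<'E'
from h import *
p,M=tstate(); g=p-18.3*M[:,2]; print("bar expected",g)
ims={}
for n in("top","scene"):
  im=ims[n]=get_image(n); cv2.imwrite(f"pics/h_{n}.png",im["frame"]); u,v=proj(im,g); print(n,"bar px",u,v)
  for k in (-100,-118): print(k,proj(im,g+[0,0,k]))
  ys,xs=np.nonzero(box(red(im),int(u)-60,int(u)+60,int(v)-40,int(v)+40)); print("red",len(xs),xs.min() if len(xs) else 0,xs.max() if len(xs) else 0, xs.mean() if len(xs) else 0, ys.mean() if len(xs) else 0)
a=ims["top"]["frame"][180:320,240:400];b=ims["scene"]["frame"][90:240,240:400]
cv2.imwrite("pics/h.png",np.hstack([cv2.resize(a,(400,350),interpolation=2),cv2.resize(b,(400,350),interpolation=2)]))
E
```

```text
t: 6.02
position: [476.8, 19.7, 216.2]
orientation: [-2.464, -1.948, 0.0]
ft_force: [-0.5, -0.3, -2.8]
opening: 0.149
finger_force: 78.4
t 6.03 tcp [476.8  19.7 216.2] yaw_y -13.35 tilt [-0.  0. -1.] ft [-0.5 -0.3 -2.8] op 0.149 q7 [ 0.38  0.23 -0.6   1.93  0.15  1.03 -0.52]
bar expected [476.76532481  19.65722153 234.48193256]
top bar px 311.9654344447618 243.55817505850177
-100 (np.float64(312.7124814437382), np.float64(247.39191882304362))
-118 (np.float64(312.83042093910075), np.float64(247.99716829939337))
red 0 0 0 0 0
scene bar px 321.7975867339124 143.39576553078547
-100 (np.float64(321.5141335046564), np.float64(169.62604287081072))
-118 (np.float64(321.46631573485246), np.float64(174.05101755546))
red 278 302 340 320.05395683453236 142.1978417266187
```

View pics/h.png

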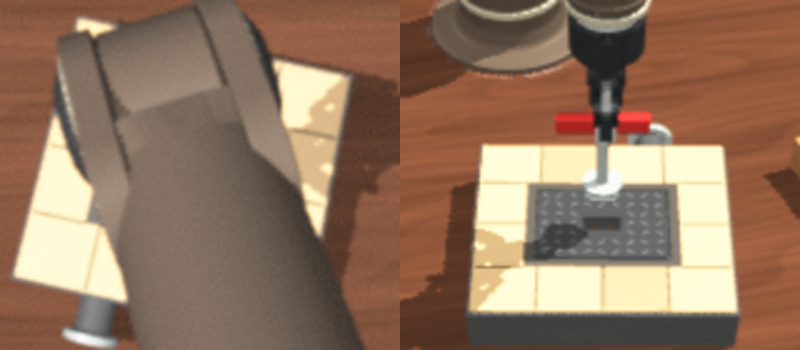

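Scene crop: bar spans about x 302–340, collar at (321,164), slot just below at (321,179); the arm hides the slot from the top camera. Now compare the key axis with the slot in the scene view.

```bash
python3 - <<'E'
from h import *
im=get_image("scene"); f=im["frame"]; g=cv2.cvtColor(f,cv2.COLOR_BGR2GRAY).astype(float)
V=f.max(2).astype(float); S=cv2.cvtColor(f,cv2.COLOR_BGR2HSV)[...,1]
print(np.round(V[172:188,306:337]).astype(int))
# collar (white)
m=box((V>170)&(S<50),308,335,155,175); ys,xs=np.nonzero(m); print("collar",xs.min(),xs.max(),xs.mean(),ys.min(),ys.max())
m=box((V>120)&(S<50),310,332,150,160); ys,xs=np.nonzero(m); print("shank",xs.min(),xs.max(),xs.mean())
# bar ends subpixel from redness
rd=np.clip(f[...,2].astype(float)-f[...,1],0,200); col=rd[136:150,290:352].sum(0); print(np.round(col).astype(int))
for p in [(476.5,18,65)]: 
  print(proj(im,p))
  for dx,dy in ((1,0),(0,1)): print(np.array(proj(im,(p[0]+10*dx,p[1]+10*dy,65)))-proj(im,p))
  y=np.radians(76.5); d=np.array([np.cos(y),np.sin(y),0]); n=np.array([np.sin(y),-np.cos(y),0])
  for a in(-21,21):
   for b in(-10,10): print(a,b,np.round(proj(im,p+a*d+b*n),1))
E
```

```text
[[106 108 118 119 110 106 107 112 144 172 213 241 246 246 248 249 248 247
  239 232 225 148 106 105 112 115 112 108 106 105 107]
 [105 108 120 138 120 107 106 114 152 167 161 166 176 184 214 221 204 194
  175 174 198 140 108 108 123 137 130 114 107 108 117]
 [106 107 109 124 118 109 107 117 140 146 151 151 151 154 163 162 157 154
  153 154 153 133 112 107 109 118 129 120 110 110 131]
 [108 106 108 109 110 108 107 109 118 117 141 147 148 147 149 151 148 148
  148 147 119 108 108 106 107 109 109 109 107 106 106]
 [106 106 114 121 122 111 107 110 121 117 114 112 112 114 118 123 116 113
  113 125 118 108 107 107 107 113 120 113 108 108 110]
 [106 109 127 144 133 113 108 115 128 131 116 108 108 116 130 129 113 107
  109 133 134 115 108 108 111 130 143 125 110 108 120]
 [106 107 118 114 110 108 107 107 108 119 117 109 110 130 131 116 107 106
  106 111 123 117 109 108 116 126 116 110 107 106 109]
 [107 108 111 109 106 107 107 106 106 108 108 108 106 110 108 107 106 107
  106 107 109 108 106 107 107 113 109 106 107 107 106]
 [107 108 118 119 110 107 107 105 107 107 107 106 107 106 107 106 10
[... 853 characters left out ...]
 71  90  95  83  73  69  76  86  86  73  68  69  76  86
   86  73  67  72  96 106 108 112 109 108 107 107 107]]
collar 313 334 324.86821705426354 155 173
shank 318 331 324.9032258064516
[ 834  835  839  834  837  840  846  845  848  847  847  930 1356 1535
 1560 1554 1560 1556 1561 1559 1561 1561 1567 1565 1568 1550 1441  841
  179   11    0    0    0    0    0   30  413 1194 1630 1691 1684 1571
 1518 1511 1511 1514 1520 1516 1513 1352  720  458  443  449  466  498
  549  613  735  846  878  878]
(np.float64(320.75326798019455), np.float64(186.28218382716292))
[0.81183768 2.54277332]
[ 3.37439966 -0.5902698 ]
-21 -10 [313.5 183.7]
-21 10 [313.4 188.9]
21 -10 [328.  183.7]
21 10 [328.1 188.9]
```

Key axis and slot agree to about 1 mm; nudge (+0.9, +0.5) in tool axes, and descend. The key sits about 2.5 mm off the TCP along −tool x.

```bash
python3 -m handwheel '[[[0.9,0.5,20,0,0,0],[0.9,0.5,38,0,0,0],[0.9,0.5,44,0,0,0],[0.9,0.5,44,0,0,0]]]'; python3 -m handwheel '[[[0,0,2,0,0,0],[0,0,4,0,0,0],[0,0,6,0,0,0],[0,0,8,0,0,0],[0,0,8,0,0,0]]]'
```

```text
t: 6.68
position: [477.7, 19.2, 172.4]
orientation: [-2.466, -1.946, 0.0]
ft_force: [0.3, 0.6, -2.2]
opening: 0.153
finger_force: 78.3
t: 7.3
position: [477.6, 18.9, 164.2]
orientation: [-2.467, -1.945, 0.0]
ft_force: [-0.2, -0.4, -2.5]
opening: 0.149
finger_force: 78.3
```

```bash
python3 -m handwheel '[[[0,0,2,0,0,0],[0,0,4,0,0,0],[0,0,6,0,0,0],[0,0,8,0,0,0],[0,0,8,0,0,0]]]'; python3 -m handwheel '[[[0,0,2,0,0,0],[0,0,4,0,0,0],[0,0,6,0,0,0],[0,0,7,0,0,0],[0,0,7,0,0,0]]]'
```

```text
t: 7.92
position: [477.6, 18.9, 156.2]
orientation: [-2.467, -1.945, 0.0]
ft_force: [-0.3, -0.1, -1.6]
opening: 0.146
finger_force: 78.3
t: 8.55
position: [477.7, 18.9, 149.3]
orientation: [-2.467, -1.945, 0.0]
ft_force: [0.0, -0.4, -2.5]
opening: 0.149
finger_force: 78.3
```

```bash
python3 - <<'E'
from h import *
tstate()
im=get_image("scene"); a=im["frame"][110:230,250:390]; cv2.imwrite("pics/i.png",cv2.resize(a,(700,600),interpolation=2))
E
```

```text
t 8.55 tcp [477.7  18.9 149.3] yaw_y -13.49 tilt [-0. -0. -1.] ft [ 0.  -0.4 -2.5] op 0.149 q7 [ 0.34  0.32 -0.58  2.01  0.22  0.88 -0.59]
```

View pics/i.png

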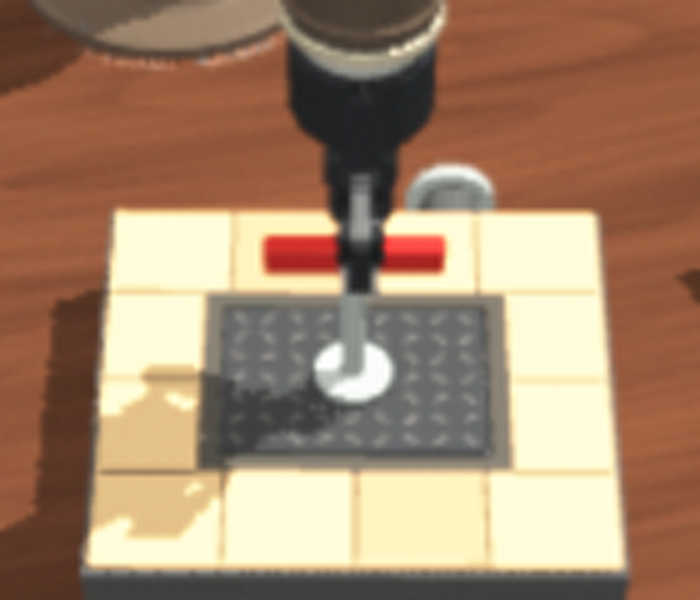

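The foot is in the slot: the collar at (320,184) sits just above the cover, with no contact force. Feel for the seat.

```bash
for i in 1; do python3 -m handwheel '[[[0,0,0.5,0,0,0],[0,0,1,0,0,0],[0,0,1,0,0,0]]]' | grep -E "pos|ft"; python3 -m handwheel '[[[0,0,0.5,0,0,0],[0,0,1,0,0,0],[0,0,1,0,0,0]]]'| grep -E "pos|ft";python3 -m handwheel '[[[0,0,0.5,0,0,0],[0,0,1,0,0,0],[0,0,1,0,0,0]]]'| grep -E "pos|ft"; done
```

```text
position: [477.7, 18.9, 148.4]
ft_force: [-0.4, 0.2, -3.5]
position: [477.7, 18.9, 147.3]
ft_force: [0.1, 0.1, -1.7]
position: [477.8, 19.0, 146.8]
ft_force: [-2.0, -1.3, 4.4]
```

```bash
python3 -m handwheel '[[[0,0,-2.3,0,0,0],[0,0.4,-2.3,0,0,0.175],[-0.2,0.9,-2.3,0,0,0.349],[-0.3,1.3,-2.3,0,0,0.524],[-0.6,1.6,-2.3,0,0,0.698],[-0.9,1.9,-2.3,0,0,0.873],[-1.3,2.2,-2.3,0,0,1.047],[-1.7,2.4,-2.3,0,0,1.222],[-2.1,2.5,-2.3,0,0,1.396],[-2.5,2.5,-2.3,0,0,1.571]]]'; python3 -m handwheel '[[[0,0,0,0,0,0],[0,0,0,0,0,0]]]' >/dev/null; python3 - <<'E'
from h import *
tstate()
E
```

```text
t: 10.98
position: [479.4, 15.9, 148.4]
orientation: [-3.119, 0.378, 0.0]
ft_force: [0.2, 0.2, -2.2]
opening: 0.149
finger_force: 78.5
t 11.22 tcp [479.5  16.  148.6] yaw_y -103.27 tilt [-0. -0. -1.] ft [ 0.2  0.2 -2.5] op 0.151 q7 [ 0.1   0.28 -0.27  2.02  0.1   0.86 -2.03]
```

```bash
python3 -m handwheel '[[[0,0,-2,0,0,0],[0,0,-4,0,0,0],[0,0,-7,0,0,0],[0,0,-10,0,0,0],[0,0,-10,0,0,0],[0,0,-10,0,0,0]]]'; python3 -m handwheel '[[[0,0,-8,0,0,0],[0,0,-20,0,0,0],[0,0,-35,0,0,0],[0,0,-50,0,0,0],[0,0,-55,0,0,0],[0,0,-55,0,0,0],[0,0,-55,0,0,0]]]'; python3 - <<'E'
from h import *
tstate(); togo((537,-373.5,214),-84.6)
im=get_image("scene"); a=im["frame"][80:230,240:400]; cv2.imwrite("pics/l.png",cv2.resize(a,(640,600),interpolation=2))
E
```

```text
t: 11.98
position: [479.5, 15.9, 158.6]
orientation: [3.12, -0.369, -0.0]
ft_force: [-0.0, -0.1, -8.9]
opening: 0.146
finger_force: 78.3
t: 12.85
position: [479.1, 15.8, 213.2]
orientation: [3.12, -0.369, -0.002]
ft_force: [-0.5, 0.1, -9.1]
opening: 0.148
finger_force: 78.4
t 12.85 tcp [479.1  15.8 213.2] yaw_y -103.5 tilt [-0.001 -0.    -1.   ] ft [-0.5  0.1 -9.1] op 0.148 q7 [ 0.11  0.2  -0.28  1.95  0.06  1.01 -2.01]
to (537, -373.5, 214) -84.6 shift [147.2 365.1  -0.8] rot [ 0.     0.001 -0.33 ]
```

View pics/l.png

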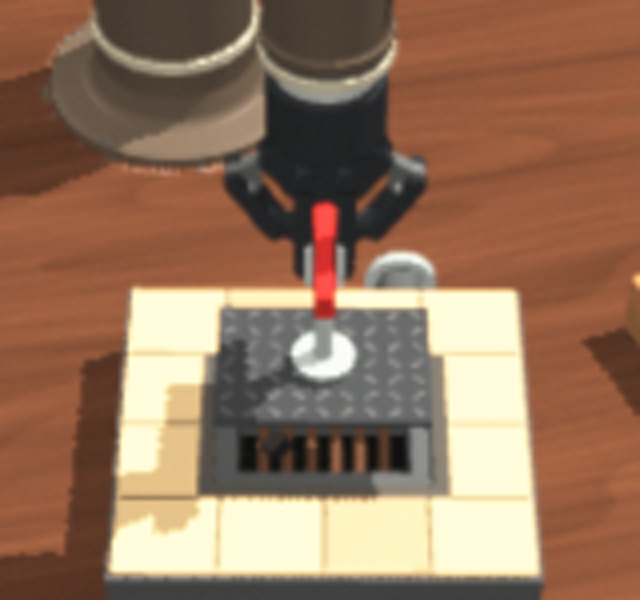

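The cover hangs level at (320,172) under the collar, square, clear of the forge. Carry it to the bricks.

```bash
python3 -m handwheel '[[[3,7,0,0,0,-0.01],[10,25,0,0,0,-0.02],[21,51,0,0,0,-0.05],[34,83,0,0,0,-0.08],[48,117,0,0,0,-0.11],[63,153,0,0,0,-0.14],[78,190,0,0,0,-0.17],[93,226,0,0,0,-0.2],[108,262,0,0,0,-0.24],[121,294,0,0,0,-0.27]]]' |grep -E "t:|pos"; python3 -m handwheel '[[[0,0,0,0,0,0],[0,0,0,0,0,0]]]' | grep pos; python3 - <<'E'
from h import *
tstate(); togo((539.5,-373.3,214),-84.6)
E
```

```text
t: 14.15
position: [528.1, -300.6, 212.9]
position: [528.0, -298.4, 212.8]
t 14.4 tcp [ 528.  -298.4  212.8] yaw_y -88.07 tilt [-0.001  0.001 -1.   ] ft [-0.2  0.5 -9.8] op 0.148 q7 [ 0.54  0.4  -0.14  1.66  0.06  1.09 -1.16]
to (539.5, -373.3, 214) -84.6 shift [ 9.  75.3 -1.3] rot [-0.001  0.001 -0.061]
```

```bash
python3 -m handwheel '[[[1,10,0,0,0,-0.01],[3,28,0,0,0,-0.02],[6,48,0,0,0,-0.04],[8,65,0,0,0,-0.06],[9,75,0,0,0,-0.06],[9,75,0,0,0,-0.06],[9,75,0,0,0,-0.06],[9,75,0,0,0,-0.06]]]' |grep -E "t:|pos"; python3 - <<'E'
from h import *
p,M=tstate()
for n in("top","scene"):
  im=get_image(n); f=im["frame"]; cv2.imwrite(f"pics/b_{n}.png",f); H,S,V=cv2.split(cv2.cvtColor(f,cv2.COLOR_BGR2HSV))
  zc=p[2]+18.3-109+0   # cover underside rests on foot top
  u,v=proj(im,(537,-373.5,zc+5)); print(n,u,v,"ztop",zc+5)
  u,v=int(u),int(v)
  print(rect(im,box((V<150)&(S<80),u-48,u+48,v-34,v+34),zc+5))
a=cv2.imread("pics/b_top.png")[165:290,390:540];b=cv2.imread("pics/b_scene.png")[110:290,110:290]
cv2.imwrite("pics/b.png",np.hstack([cv2.resize(a,(400,333),interpolation=2),cv2.resize(b,(400,333),interpolation=2)]))
E
```

```text
t: 15.4
position: [540.4, -371.9, 213.8]
t 15.4 tcp [ 540.4 -371.9  213.8] yaw_y -84.53 tilt [ 0.  0. -1.] ft [ 0.   0.2 -9.1] op 0.148 q7 [ 0.62  0.48 -0.13  1.53  0.07  1.13 -1.  ]
top 474.2935247409172 219.79806229288818 ztop 128.06419068156305
(array([ 550.3, -402.8]), array([131.3, 202.7]), 95.8)
scene 179.71024724983457 212.78754189829274 ztop 128.06419068156305
(array([ 536.4, -377.6]), array([113.8, 146.6]), 95.6)
```

View pics/b.png

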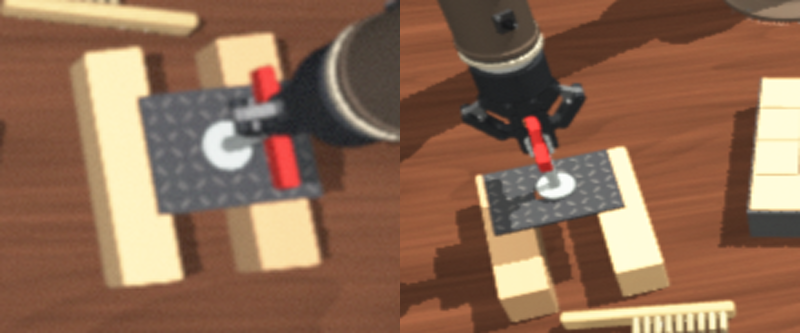

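Cover is level and square over the gap (top view centre about (475,220), scene (180,213)), parallel with the bricks. Lower.

```bash
python3 -m handwheel '[[[0,0,6,0,0,0],[0,0,18,0,0,0],[0,0,32,0,0,0],[0,0,44,0,0,0],[0,0,51,0,0,0],[0,0,54,0,0,0],[0,0,54,0,0,0],[0,0,54,0,0,0]]]' |grep -E "t:|pos|ft_"; python3 -m handwheel '[[[0,0,1,0,0,0],[0,0,2,0,0,0],[0,0,3,0,0,0],[0,0,4,0,0,0],[0,0,4,0,0,0]]]' |grep -E "t:|pos|ft_"; python3 -m handwheel '[[[0,0,0.5,0,0,0],[0,0,1,0,0,0],[0,0,1.5,0,0,0],[0,0,2,0,0,0],[0,0,2,0,0,0]]]' |grep -E "t:|pos|ft_"
```

```text
t: 16.5
position: [540.4, -373.0, 160.2]
ft_force: [-0.5, 0.1, -8.6]
t: 17.12
position: [540.1, -372.8, 155.6]
ft_force: [-0.8, 0.1, -8.5]
t: 17.75
position: [540.5, -373.2, 154.3]
ft_force: [-0.3, 0.1, -1.7]
```

Cover rests on the bricks; now lower the key through its play onto its collar.

```bash
python3 -m handwheel '[[[0,0,0.7,0,0,0],[0,0,1.4,0,0,0],[0,0,2,0,0,0],[0,0,2.5,0,0,0],[0,0,2.5,0,0,0]]]' |grep -E "t:|pos|ft_"; python3 -m handwheel '[[[0,0,0.3,0,0,0],[0,0,0.6,0,0,0],[0,0,0.8,0,0,0],[0,0,0.8,0,0,0]]]' |grep -E "t:|pos|ft_"
```

```text
t: 18.38
position: [540.1, -372.9, 151.1]
ft_force: [-0.8, -0.2, -2.2]
t: 18.88
position: [540.2, -372.9, 150.9]
ft_force: [-1.2, 0.1, 3.4]
```

```bash
python3 -m handwheel '[[[0,0,0,0,0,0],[0,0,0,0,0,0],[0,0,0,0,0,0],[0,0,0,0,0,0]]]' 0.4 20|grep -E "t:|pos|ft_|open|fing"; python3 -m handwheel '[[[0,0,0,0,0,0],[0,0,0,0,0,0],[0,0,0,0,0,0],[0,0,0,0,0,0],[0,0,0,0,0,0]]]' -0.6|grep -E "t:|pos|ft_|open|fing"; python3 - <<'E'
from h import *
ims=[get_image(n)["frame"] for n in("top","scene")]
a=ims[0][165:290,390:540];b=ims[1][110:290,110:290]
cv2.imwrite("pics/c.png",np.hstack([cv2.resize(a,(400,333),interpolation=2),cv2.resize(b,(400,333),interpolation=2)]))
E
```

```text
t: 19.38
position: [540.1, -372.9, 150.3]
ft_force: [-0.8, 0.4, 0.2]
opening: 0.299
finger_force: 0.0
t: 20.0
position: [540.1, -372.9, 150.4]
ft_force: [0.8, 0.5, 0.3]
opening: 0.801
finger_force: 0.0
```

View pics/c.png

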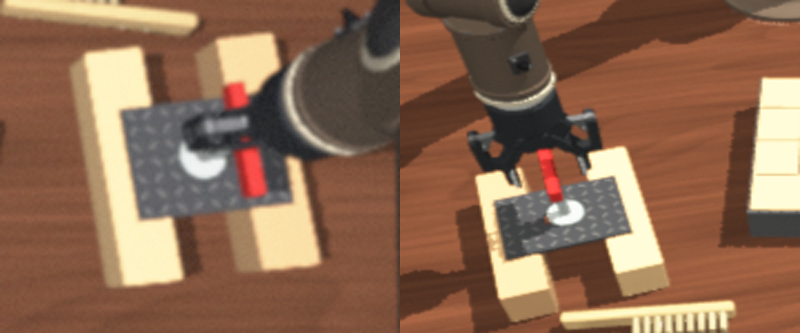

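Gripper open and free; cover flat across both bricks with the key upright. The cover looks slightly off toward the −y brick in the top view, so measure.

```bash
python3 -m handwheel '[[[0,0,-20,0,0,0],[0,0,-50,0,0,0],[0,0,-100,0,0,0],[0,0,-100,0,0,0],[0,0,-100,0,0,0]]]' |grep -E "t:|pos|ft_"; python3 - <<'E'
from h import *
p,M=tstate()
for n in("top","scene"):
  im=get_image(n); f=im["frame"]; H,S,V=cv2.split(cv2.cvtColor(f,cv2.COLOR_BGR2HSV)); cv2.imwrite(f"pics/d_{n}.png",f)
  y=np.radians(95.4); d=np.array([np.cos(y),np.sin(y),0]); x=np.array([d[1],-d[0],0]); c=np.array([537,-373.5,0])
  # profiles along brick-y at several brick-x, printing class transitions
  for a,z in ((40,69),(-40,69),(90,64),(-90,64)):
    s="";t=np.arange(-105,106,1.0); cl=[]
    for k in t:
      u,v=proj(im,c+a*x+k*d+[0,0,z]); px=f[int(round(v)),int(round(u))].astype(int)
      h,sv,vv=H[int(round(v)),int(round(u))],S[int(round(v)),int(round(u))],V[int(round(v)),int(round(u))]
      cl.append("P" if vv>200 else ("D" if sv<80 and vv<170 else "w"))
    out=[];st=0
    for i in range(1,len(cl)+1):
      if i==len(cl) or cl[i]!=cl[st]: out.append(f"{cl[st]}[{t[st]:.0f},{t[i-1]:.0f}]"); st=i
    print(n,a,z," ".join(o for o in out))
E
```

```text
t: 20.72
position: [539.9, -372.8, 250.2]
ft_force: [-0.2, 0.2, -1.2]
t 20.73 tcp [ 539.9 -372.8  250.2] yaw_y -84.6 tilt [-0. -0. -1.] ft [-0.2  0.2 -1.2] op 0.802 q7 [ 0.62  0.46 -0.13  1.48  0.06  1.21 -0.99]
top 40 69 D[-105,-38] w[-37,-30] D[-29,70] P[71,99] w[100,105]
top -40 69 w[-105,-92] P[-91,-79] D[-78,-58] w[-57,-53] P[-52,-40] w[-39,-30] D[-29,71] P[72,97] w[98,105]
top 90 64 w[-105,-95] P[-94,-39] w[-38,36] P[37,97] w[98,105]
top -90 64 w[-105,-94] P[-93,-37] w[-36,38] P[39,97] w[98,105]
scene 40 69 w[-105,-95] P[-94,-82] w[-81,-79] D[-78,68] P[69,95] w[96,105]
scene -40 69 w[-105,-95] P[-94,-79] D[-78,-15] w[-14,1] D[2,68] w[69,70] P[71,95] w[96,105]
scene 90 64 w[-105,-97] P[-96,-36] w[-35,36] P[37,95] w[96,105]
scene -90 64 w[-105,-96] P[-95,-38] w[-37,-15] P[-14,3] w[4,37] P[38,93] w[94,105]
```

View pics/d_scene.png

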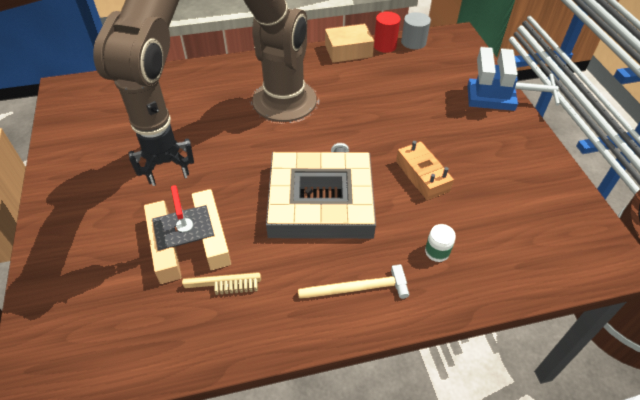

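The cover lies flat and square on the bricks at (184,227), about 4 mm off centre. The key stands upright in it, the gripper is clear above, and the hammer, brush and tin are untouched.

```bash
python3 -c "
from cell import sign_off
print(sign_off())"
```

```text
the job is handed in; nothing more can be done
None
```

The job is handed in: the cover lies flat and square across the two firebricks, about 4 mm off the middle of the gap, with the key standing locked in it and the hammer, brush and tin untouched (about 21 s of the 54 s used).

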